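# Run in a bandsaw wheel at 12 turns a minute and park it at the pointer

## Task

A bandsaw wheel with a freshly glued rubber tyre sits on the truing stand, with a drag shoe rubbing on its rim: turn it by its crank, counter-clockwise seen from above, and keep the wheel itself running at about 12 turns a minute (anything from 10 to 14 is fine) for six seconds without a break, never letting it go over 17. Then bring the wheel to a stop with its yellow mark at the red pointer, within about 20 mm, and let go of the crank so that the wheel stays there. The crank drives through a hub that slips, so watch the wheel and not the crank; do not touch the wheel itself, and leave the shoe in its frame and the other things on the bench where they are.

Things in the scene. Friction and masses are not known exactly. Their poses are not given: they have to be found in the camera images.
- stand: grey truing stand bolted to the bench, a cross-shaped foot under the wheel; origin on the bench top, on the wheel's vertical axis; its x axis points from the wheel axis to the red pointer. The pointer's post stands 185 mm from the axis and is 104 mm high; its finger reaches in over the wheel's rim to 136 mm from the axis
- pointer (a point): the point just under the tip of the red pointer, 140 mm from the wheel axis, 88 mm above the bench; fixed to the stand
- wheel (a joint): bandsaw wheel: level aluminium disc, 300 mm wide, black tyre, top 85 mm above the bench, turning endlessly on a vertical axis. Rad, counting turns: every multiple of 2 pi is the yellow mark at the pointer; grows counter-clockwise from above. About 0.034 kg m2 (+-35 percent); bearing drag about 0.004 N m plus 0.010 N m per rad/s. 10, 12, 14, 17 turns/min = 1.05, 1.26, 1.47, 1.78 rad/s
- wheel_mark (a point): centre line of the yellow mark (a 46 x 26 mm patch across the wheel's rim, the long way radial), 140 mm from the axis, 88 mm above the bench; turns with the wheel
- crank_knob (a point): grip point on the axis of the upright wooden crank knob, a cylinder of 30 mm diameter spinning freely on its pin, from 118 to 173 mm above the bench; this point is 153 mm above the bench, 75 mm from the wheel axis. The knob stands on the blue crank arm, top 115 mm above the bench, which turns endlessly above the wheel about the same vertical axis
- crank (a joint): angle of the blue crank arm relative to the wheel (not to the bench), rad, endless, counter-clockwise positive. Its oil-coupled hub slips: it passes 0.04 N m per rad/s of crank speed over wheel speed, plus 0.002 N m rubbing. So the wheel follows with a time constant near 0.7 s and runs slower than the crank (1.26 rad/s needs 1.7 to 2.9); a crank held still brakes the wheel
- shoe: felt-soled dark steel drag shoe, 32 x 48 x 24 mm, riding loose by its own weight on the wheel's rim in a steel frame of the stand, across the wheel from the pointer (frame top 111 mm above the bench); origin under its centre, 126 mm from the wheel axis. It rubs on the wheel with a steady drag of about 0.020 N m, but anything from 0.005 to 0.050 N m: it differs each time
- log_slice: bystander: round slice of a log with bark, 116 mm diameter, 31 mm high; origin under its centre
- cement_can: bystander: red can of tyre cement, 72 mm diameter, 100 mm high; origin under its centre
- tape_roll: bystander: yellow roll of tape lying flat, 100 mm diameter, 25 mm high; origin under its centre

How it is judged (in metres and radians):
On the way, in this order (a step that is already met when the one before it is completed fails the run):
1. the wheel runs counter-clockwise at 10 to 14 turns a minute (1.05 to 1.47 rad/s) for six seconds without a break (velocity of joint wheel between 1.03 and 1.49 rad/s), for 6 s.
2. the wheel stands still with its yellow mark at the pointer (horizontal distance between wheel_mark and pointer below 0.022 m and velocity of joint wheel between -0.05 and 0.05 rad/s), for 0.3 s.
At the end, for the whole second after the job is handed in: the wheel is at rest (under 0.05 rad/s) with its yellow mark within 22 mm of the pointer, and the crank is released (all of step 2); the robot touches nothing.
It fails at once if the wheel turns faster than 17 turns a minute (1.8 rad/s), either way (velocity of joint wheel above 1.8 rad/s or velocity of joint wheel below -1.8 rad/s).
It fails at once if the robot touches the wheel itself (contact force between any of the fingers, the arm and wheel_c0 above 2 N).
It fails at once if a bystander is moved more than 30 mm or the drag shoe is lifted out of its frame (z of shoe in the frame of stand above 0.1 m or distance of any of log_slice, cement_can, tape_roll from where it was at the start of the episode above 0.03 m).
It also fails if it takes over 64 s, if anything falls off the work surface, if the arm or the gripper's body presses on something with over 40 N, if the wrist force passes 120 N, or if a joint passes its speed limit or range.

## Robot

A 7-joint arm with a two-finger parallel gripper is mounted at the origin on the work surface. World frame = base frame: x ahead of the robot, y to its left, z up, the work surface at z = 0. Lengths are in mm, angles in rad, forces in N, time in s.
With the tool pointing down it reaches from about 425 to 1025 mm from the base axis. Payload 9.4 kg.
Tool frame: the origin (TCP) lies between the finger pads; the fingertips stand 8 mm ahead of it and the grasp point (between the pads) lies 11 mm behind it; y points along the fingers, x is the direction in which the jaws open and shut, and the axes are right-handed (so a half turn about y gives the same grasp; the last joint's range is limited). The gripper opens to 85 mm and grips with 20 to 120 N. Pads are 22 mm wide; open, the fingers measure 114 mm over their backs; the gripper's body (76 mm by 85 mm) begins 54 mm behind the grasp point. The pads swing forward as they close: fully open they stand 13 mm farther back than shut.
Start: joints at [1.266, 0.599, -0.003, 1.599, 0.002, 0.943, -0.08], TCP at [163.721, -706.272, 239.275] pointing down, gripper open.
Joint ranges: [-2.57, 2.57], [-0.35, 1.97], [-1.29, 1.29], [0.11, 2.56], [-1.05, 4.19], [0.11, 1.86], [-2.63, 2.63]. Speed limits (rad/s): [2.22, 2.22, 3.01, 3.01, 3.14, 3.14, 3.14].

## Interface

Orientations are given as a unit quaternion [w, x, y, z].
In Python, from workcell import telemetry, eyes, order gives the robot as it stands.
- The arm moves only by the tool send_rows, never from a script. Its argument "deltas" is one flat list of numbers, 5 for each row, row after row: the closure, from -1 (fully open) to 1 (shut), then the shift along the tool's x, y, z as a fraction of full scale, then the turn about the tool's y as a fraction of full scale. In form: [hand, dx, dy, dz, spin, hand, dx, dy, dz, spin, ...]. A call has 1 to 12 rows; each row shifts and turns the commanded pose from where the row before left it, along the tool's axes as they then stand; what a row does not reach is not made up. Full scale, the value 1, is 0.5 m for a shift and pi rad for a turn. A row lasts 1/12 s, in which the tool goes at most 41.7 mm and 7.16 degrees, less where a joint would pass 70% of its speed; a pose out of reach is approached as far as the arm can. A call with a number of a shift or a turn outside -1 to 1 is refused whole. A call with a gripper value outside its range is refused whole. The fingers move at their own pace and stop on an object; the grip force is fixed at half the most. Time passes only in rows, so rows that do not move let the fingers close. It gives the time, the measured TCP pose, the force and the opening at its end, in the units of the state.
- telemetry.get_obs(): the state, without advancing time (a new reading comes with each control period).
- eyes.get_image(name): name is "side" or "top"; returns (picture, depth): 400x640x3 uint8, red, green, blue; 400x640 float32, mm along the optical axis (not along the pixel's ray), 0 where there is no reading.
- eyes.camera_params(name): a dict with "camera_matrix" (3x3 intrinsics, pixels), "R" (3x3) and "t" (3): a world point X has camera coordinates R X + t. Camera axes: x right, y down, z forward; pixel columns grow to the right and rows downward; lengths in mm; the calibration is good to about 2 mm. A picture is of the moment at which its call begins. camera_params takes no time and is no camera call.
- order.sign_off(): hands the job in, once; it reports no verdict.
The state is a dict: "t": time; "joint_positions": joint angles; "dq": joint speeds; "effort": joint torques, N m; "eef_pos": TCP position; "ee_rot": TCP orientation; "ft_force": force on the tool from outside, world axes, zero at the start; "torque": the same for the moment, N m; "grip_width": opening from 0.0 (shut) to 1.0 (fully open).
Only numpy, scipy, OpenCV 4.12 (cv2) and the standard library are available. Lean on these libraries where they do the work, as an engineer would, in place of code of your own. Each camera call takes 0.05 s, during which the arm holds its last target. There are 200 camera calls.

## Working session

There is one attempt and no reset: what is moved stays moved. The work goes in short steps, Python scripts to look and compute and a tool call to move; the robot and the scene stay as the last step left them, time stands still between calls to the robot, and variables do not carry over. Pictures are saved under pics/ and viewed, about 8 in all and at most 12, crops included, and the job is handed in when it is done.

Besides the shell and the picture viewer there is one more tool, called as a command line: name --argument value ..., lists and objects as JSON in quotes. send_rows: Moves the arm, as the interface text tells. Shift numbers are shares of 0.5 m and turn numbers shares of pi rad, none past 1 either way. Its arguments: {"type":"object","properties":{"deltas":{"type":"array","items":{"type":"number","minimum":-1,"maximum":1}}},"required":["deltas"]}

```bash
mkdir -p pics; ls; python3 - <<'E'
from workcell import telemetry, eyes, order
import cv2,numpy as np
np.set_printoptions(precision=4,suppress=True)
print(telemetry.get_obs())
for n in("top","side"):
    im,d=eyes.get_image(n); cv2.imwrite(f"pics/{n}0.png",im[:,:,::-1]); np.save(f"{n}0.npy",d)
    print(n,eyes.camera_params(n))
E
```

```text
pics
{'t': 0.0, 'joint_positions': array([ 1.2663,  0.6001, -0.0025,  1.6001,  0.0018,  0.9429, -0.0798]), 'dq': array([-0.0007,  0.0014, -0.0008,  0.0006,  0.0002, -0.0011, -0.0001]), 'effort': array([ -0.0005, -77.6457,   1.5641, -25.8016,   0.0122,   0.0089,
        -0.    ]), 'eef_pos': array([ 163.6074, -705.8256,  238.4116]), 'ee_rot': array([ 0.5539, -0.5533,  0.4404, -0.4395]), 'ft_force': array([ 0.5326,  0.4822, -0.0815]), 'torque': array([-0.0233, -0.058 , -0.0309]), 'grip_width': 1.0026722621980368}
top {'camera_matrix': array([[372.9078,   0.    , 330.1467],
       [  0.    , 372.9078, 199.2624],
       [  0.    ,   0.    ,   1.    ]]), 'R': array([[ 0.0006, -0.9999, -0.0102],
       [-0.99  ,  0.0008, -0.1408],
       [ 0.1408,  0.0101, -0.99  ]]), 't': array([  -6.7201,  603.3337, 1057.5684])}
side {'camera_matrix': array([[389.243 ,   0.    , 317.7759],
       [  0.    , 389.243 , 193.2361],
       [  0.    ,   0.    ,   1.    ]]), 'R': array([[-0.9821, -0.1873,  0.0215],
       [-0.1189,  0.5268, -0.8416],
       [ 0.1463, -0.8291, -0.5396]]), 't': array([ 575.3802,  171.2529, 1194.9527])}
```

View pics/top0.png

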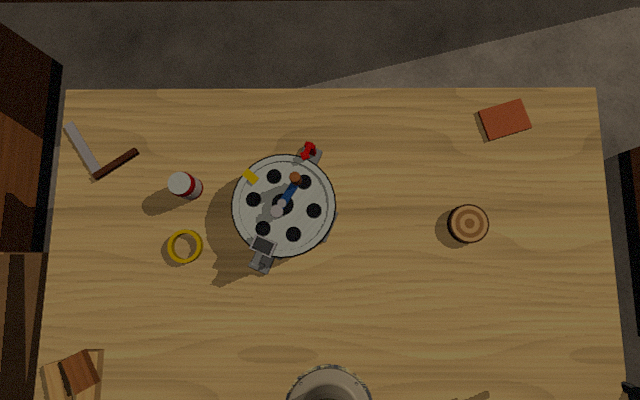

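View pics/side0.png

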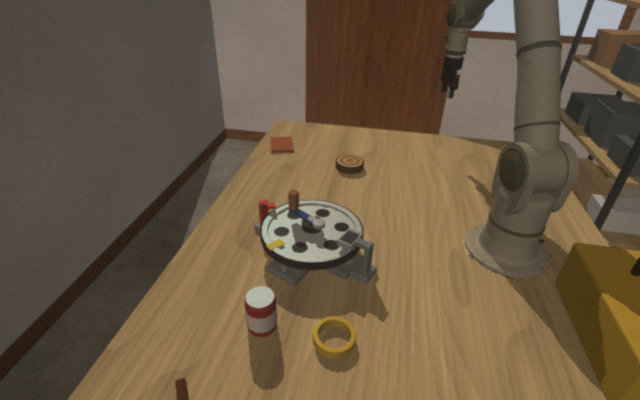

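The top view shows the wheel centred near (283,206), the knob at (296,178), the pointer at (307,155), the yellow mark at (251,177) and the shoe at (263,245). In the side view the way above the wheel is clear. Next I'll measure these points.

```bash
cat >h.py <<'E'
import numpy as np, cv2
from workcell import telemetry, eyes
np.set_printoptions(precision=4,suppress=True)
P=eyes.camera_params("top"); K,R,t=P["camera_matrix"],P["R"],P["t"]
def plane(uv,z):
    """pixels -> world xy on height z"""
    uv=np.atleast_2d(uv).astype(float); r=np.c_[uv,np.ones(len(uv))]@np.linalg.inv(K).T@R
    o=-R.T@t; return (o+r*((z-o[2])/r[:,2])[:,None])[:,:2]
def cloud(d):
    v,u=np.nonzero(d>0); z=d[v,u]
    c=np.c_[u,v,np.ones(len(u))]@np.linalg.inv(K).T*z[:,None]
    return u,v,(c-t)@R
def yellow(im,C):
    """bearing (rad) of yellow mark about C and its radius"""
    h=cv2.cvtColor(im,cv2.COLOR_RGB2HSV).astype(int)
    v,u=np.nonzero((h[...,0]>20)&(h[...,0]<34)&(h[...,1]>170)&(h[...,2]>80))
    w=plane(np.c_[u,v],86)-C; r=np.hypot(*w.T); w=w[(r>105)&(r<165)]
    m=w.mean(0) if len(w) else np.array([np.nan]*2); return np.arctan2(m[1],m[0]),np.hypot(*m),len(w)
E
python3 - <<'E'
from h import *
from scipy.optimize import least_squares
im=cv2.imread("pics/top0.png")[:,:,::-1]; d=np.load("top0.npy"); u,v,X=cloud(d)
near=(abs(u-283)<70)&(abs(v-206)<70); X=X[near];u=u[near];v=v[near]
w=X[(X[:,2]>78)&(X[:,2]<93)]
hull=cv2.convexHull(w[:,:2].astype(np.float32))[:,0]
f=least_squares(lambda p:np.hypot(*(hull-p[:2]).T)-p[2],[*w[:,:2].mean(0),150],loss="soft_l1")
print("disc",f.x,len(w),np.median(w[:,2]))
C=f.x[:2]
k=(X[:,2]>150); print("high",X[k].mean(0),k.sum(),X[k][:,2].max(), u[k].mean(),v[k].mean())
kx=X[k&(X[:,2]>168)];print("knobtop",kx.mean(0),np.ptp(kx,axis=0),len(kx),np.hypot(*(kx.mean(0)[:2]-C)))
h=cv2.cvtColor(im,cv2.COLOR_RGB2HSV).astype(int)[v,u]
red=((h[:,0]<6)|(h[:,0]>174))&(h[:,1]>180)&(h[:,2]>80)
rx=X[red]; print("red",len(rx),rx.mean(0))
for a in (rx,):
    print(np.c_[u[red],v[red],np.round(a),np.round(np.hypot(*(a[:,:2]-C).T)),np.arctan2(*(a[:,:2]-C).T[::-1])][::2])
print("yellow",yellow(im,C))
s=(X[:,2]>96)&(np.hypot(*(X[:,:2]-C).T)>100)&(v>225)
print("shoe/frame",X[s].mean(0),np.arctan2(*(X[s].mean(0)[:2]-C)[::-1]))
E
```

```text
disc [582.4704 125.5384 149.2678] 5951 80.99611303153033
high [643.2356  84.6806 170.7872] 111 176.1542282083186 294.84684684684686 177.38738738738738
knobtop [644.661   85.144  172.5695] [26.9734 29.0128  8.012 ] 95 74.15782504822859
red 138 [736.6031  58.8371 101.7661]
[[306.     141.     795.      70.      -3.     220.      -0.2569]
 [307.     142.     760.      59.     103.     189.      -0.3608]
 [309.     142.     759.      53.     105.     191.      -0.3906]
 [305.     143.     758.      65.      99.     186.      -0.3342]
 [307.     143.     756.      58.     106.     186.      -0.3692]
 [309.     143.     756.      53.     105.     188.      -0.3969]
 [311.     143.     756.      47.     106.     190.      -0.425 ]
 [305.     144.     753.      64.     104.     182.      -0.3444]
 [307.     144.     753.      58.     106.     183.      -0.375 ]
 [309.     144.     753.      53.     104.     186.      -0.4021]
 [311.     144.     754.      47.     103.     188.      -0.4287]
 [313.     144.     755.      42.     100.     192.      -0.4529]
 [306.     145.     751.      62.   
[... 3161 characters left out ...]
 55.     107.     152.      -0.48  ]
 [301.     157.     721.      77.      85.     146.      -0.3382]
 [303.     157.     716.      70.     104.     144.      -0.3984]
 [305.     157.     715.      64.     105.     146.      -0.4352]
 [307.     157.     716.      58.     101.     150.      -0.4653]
 [309.     157.     715.      53.     104.     152.      -0.5021]
 [303.     158.     711.      69.     110.     141.      -0.4137]
 [305.     158.     712.      64.     108.     143.      -0.4479]
 [303.     159.     709.      69.     105.     139.      -0.4168]]
yellow (np.float64(0.8652273775175328), np.float64(128.18153054655315), 133)
shoe/frame [454.626  180.5094 109.2245] 2.735508713259566
```

send_rows --deltas '[-1,-0.055,0,0.054,0,-1,-0.055,0,0.054,0,-1,-0.055,0,0.054,0,-1,-0.055,0,0.054,0,-1,-0.055,0,0.054,0,-1,-0.055,0,0.054,0,-1,-0.055,0,0.054,0,-1,-0.055,0,0.054,0,-1,-0.055,0,0.054,0,-1,-0.055,0,0.054,0,-1,-0.055,0,0.054,0,-1,-0.055,0,0.054,0]'

```text
t: 1.1
eef_pos: [405.3, -309.9, 239.2]
ee_rot: [-0.554, 0.554, -0.44, 0.44]
ft_force: [0.1, -0.0, -0.1]
grip_width: 1.0
```

send_rows --deltas '[-1,-0.055,0,0.054,0,-1,-0.055,0,0.054,0,-1,-0.055,0,0.054,0,-1,-0.055,0,0.054,0,-1,-0.055,0,0.054,0,-1,-0.055,0,0.054,0,-1,-0.055,0,0.054,0,-1,-0.055,0,0.054,0,-1,-0.055,0,0.054,0,-1,-0.055,0,0.054,0,-1,-0.055,0,0.054,0,-1,-0.055,0,0.054,0,-1,0,0,0,0]'

```text
validation failed for argument at $.de...
```

send_rows --deltas '[-1,-0.055,0,0.054,0,-1,-0.055,0,0.054,0,-1,-0.055,0,0.054,0,-1,-0.055,0,0.054,0,-1,-0.055,0,0.054,0,-1,-0.055,0,0.054,0,-1,-0.055,0,0.054,0,-1,-0.055,0,0.054,0,-1,-0.055,0,0.054,0,-1,-0.055,0,0.054,0,-1,-0.055,0,0.054,0,-1,-0.055,0,0.054,0]'

```text
t: 2.1
eef_pos: [646.4, 84.8, 239.0]
ee_rot: [-0.553, 0.554, -0.44, 0.44]
ft_force: [1.0, -1.2, 0.7]
grip_width: 1.001
```

send_rows --deltas '[-1,0,0.04,-0.002,0,-1,0,0.04,0,0,-1,0,0.04,0,0,-1,0,0.04,0,0,-1,0,0.034,0,0,-1,0,0,0,0,1,0,0,0,0,1,0,0,0,0,1,0,0,0,0,1,0,0,0,0,1,0,0,0,0,1,0,0,0,0]'

```text
t: 3.1
eef_pos: [645.5, 83.1, 143.5]
ee_rot: [0.554, -0.553, 0.44, -0.44]
ft_force: [-0.9, 1.9, 6.4]
grip_width: 0.336
```

```bash
python3 - <<'E'
from h import *
C=np.array([582.5,125.5])
im,d=eyes.get_image("side"); cv2.imwrite("pics/side1.png",im[100:300,200:440,::-1].repeat(2,0).repeat(2,1))
im,d=eyes.get_image("top"); cv2.imwrite("pics/top1.png",im[:,:,::-1]); print(yellow(im,C))
s=telemetry.get_obs(); print({k:s[k] for k in("t","eef_pos","ee_rot","ft_force","torque","grip_width","joint_positions")})
E
```

```text
(np.float64(0.860677672975085), np.float64(129.67654326345422), 122)
{'t': 3.2, 'eef_pos': array([645.4501,  83.1509, 143.5091]), 'ee_rot': array([ 0.5542, -0.5531,  0.4396, -0.4402]), 'ft_force': array([-1.1409,  1.2086,  6.2989]), 'torque': array([0.1488, 0.2448, 0.0139]), 'grip_width': 0.33766749694653714, 'joint_positions': array([-0.1605,  0.6198, -0.0834,  1.8552,  0.0779,  0.6679, -1.6325])}
```

View pics/side1.png

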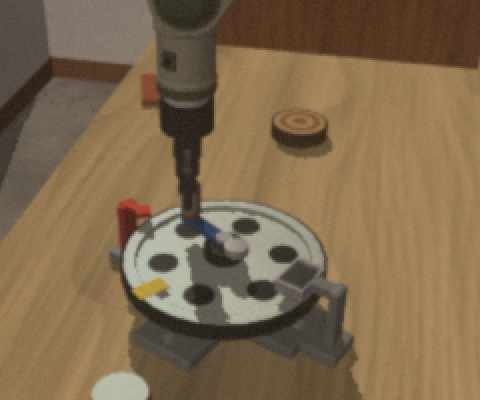

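View pics/top1.png

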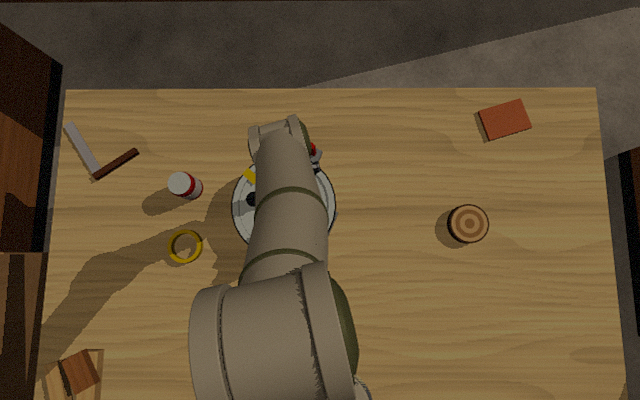

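The knob is gripped (width 0.337). The arm now hides the wheel from the top camera, but the side view still shows the mark at crop (150,288), so I'll track it from there.

```bash
cat >>h.py <<'E'
import json
C=np.array([582.5,125.5]); PTR=-0.41; RAD=75.
Q=np.array([.5540,-.5533,.4400,-.4399])
AX=np.array([1-2*(Q[2]**2+Q[3]**2),2*(Q[1]*Q[2]+Q[0]*Q[3])]); AX/=np.hypot(*AX); AZ=np.array([-AX[1],AX[0]])
P2=eyes.camera_params("side")
def plane2(uv,z):
    K,R,t=P2["camera_matrix"],P2["R"],P2["t"]
    uv=np.atleast_2d(uv).astype(float); r=np.c_[uv,np.ones(len(uv))]@np.linalg.inv(K).T@R
    o=-R.T@t; return (o+r*((z-o[2])/r[:,2])[:,None])[:,:2]
def yside(im):
    h=cv2.cvtColor(im,cv2.COLOR_RGB2HSV).astype(int)
    v,u=np.nonzero((h[...,0]>19)&(h[...,0]<34)&(h[...,1]>150)&(h[...,2]>80))
    w=plane2(np.c_[u,v],86)-C; r=np.hypot(*w.T); w=w[(r>108)&(r<158)]
    if len(w)<8: return np.nan,0,len(w)
    m=w.mean(0); return np.arctan2(m[1],m[0])-PTR,np.hypot(*m),len(w)
def look():
    s=telemetry.get_obs(); im,_=eyes.get_image("side"); a=yside(im)
    h=json.load(open("log.json")) if __import__("os").path.exists("log.json") else []
    w=(a[0]-h[-1][1])%(2*np.pi)/(s["t"]-h[-1][0]) if h else 0
    h.append([s["t"],a[0]]); json.dump(h,open("log.json","w"))
    e=s["eef_pos"][:2]-C; f=s["ft_force"]; ph=np.arctan2(e[1],e[0]); er=e/np.hypot(*e)
    print("t %.2f mark %.3f (r %.0f n %d) mean w %.3f | tcp r %.1f ph %.3f z %.1f Frad %.1f Ftan %.1f Fz %.1f"%(s["t"],a[0],a[1],a[2],w,np.hypot(*e),ph,s["eef_pos"][2],f[:2]@er,f[:2]@[-er[1],er[0]],f[2]))
    return im
def gen(p0,ph0,speeds):
    """rows following the crank circle from commanded xy p0, phase ph0"""
    p=np.array(p0,float); ph=ph0; rows=[]
    for w in speeds:
        ph+=w/12; g=C+RAD*np.array([np.cos(ph),np.sin(ph)])-p
        a,b=np.round(g@AX/500,3),np.round(g@AZ/500,3); p=p+500*(a*AX+b*AZ); rows+=[1,float(a),0,float(b),0]
    for i in range(0,len(rows),60): print([int(x) if x==int(x) else x for x in rows[i:i+60]])
    print("end",p.round(2).tolist(),round(ph,4))
E
python3 - <<'E'
from h import *
print(yside(cv2.imread("pics/side0.png")[:,:,::-1].copy()), .865-PTR)
look()
gen([645.4,84.7],-.576,[.3,.7,1.1,1.5,1.8]+[2]*31)
E
```

```text
(np.float64(1.297763599730453), np.float64(130.29504120716425), 87) 1.275
t 3.20 mark 1.285 (r 131 n 85) mean w 0.000 | tcp r 75.9 ph -0.592 z 143.5 Frad -1.6 Ftan 0.4 Fz 6.3
[1, -0.003, 0, 0.003, 0, 1, -0.006, 0, 0.006, 0, 1, -0.011, 0, 0.008, 0, 1, -0.015, 0, 0.01, 0, 1, -0.021, 0, 0.01, 0, 1, -0.024, 0, 0.006, 0, 1, -0.025, 0, 0.003, 0, 1, -0.025, 0, -0.002, 0, 1, -0.024, 0, -0.005, 0, 1, -0.023, 0, -0.01, 0, 1, -0.021, 0, -0.013, 0, 1, -0.019, 0, -0.017, 0]
[1, -0.015, 0, -0.02, 0, 1, -0.013, 0, -0.021, 0, 1, -0.008, 0, -0.024, 0, 1, -0.004, 0, -0.024, 0, 1, 0, 0, -0.025, 0, 1, 0.003, 0, -0.025, 0, 1, 0.008, 0, -0.024, 0, 1, 0.012, 0, -0.022, 0, 1, 0.016, 0, -0.02, 0, 1, 0.018, 0, -0.016, 0, 1, 0.021, 0, -0.014, 0, 1, 0.023, 0, -0.01, 0]
[1, 0.024, 0, -0.006, 0, 1, 0.025, 0, -0.002, 0, 1, 0.025, 0, 0.002, 0, 1, 0.024, 0, 0.006, 0, 1, 0.023, 0, 0.011, 0, 1, 0.02, 0, 0.013, 0, 1, 0.019, 0, 0.018, 0, 1, 0.015, 0, 0.019, 0, 1, 0.011, 0, 0.023, 0, 1, 0.008, 0, 0.023, 0, 1, 0.004, 0, 0.025, 0, 1, -0.001, 0, 0.025, 0]
end [606.68, 54.68] 5.0407
```

send_rows --deltas '[1,-0.003,0,0.003,0,1,-0.006,0,0.006,0,1,-0.011,0,0.008,0,1,-0.015,0,0.01,0,1,-0.021,0,0.01,0,1,-0.024,0,0.006,0,1,-0.025,0,0.003,0,1,-0.025,0,-0.002,0,1,-0.024,0,-0.005,0,1,-0.023,0,-0.01,0,1,-0.021,0,-0.013,0,1,-0.019,0,-0.017,0]'

```text
t: 4.25
eef_pos: [622.6, 193.3, 143.7]
ee_rot: [0.557, -0.551, 0.439, -0.44]
ft_force: [5.3, 7.2, 4.4]
grip_width: 0.34
```

```bash
python3 -c "from h import *; look()"
```

```text
t 4.25 mark 1.626 (r 132 n 88) mean w 0.325 | tcp r 78.8 ph 1.036 z 143.7 Frad 8.9 Ftan -0.9 Fz 4.4
```

send_rows --deltas '[1,-0.015,0,-0.02,0,1,-0.013,0,-0.021,0,1,-0.008,0,-0.024,0,1,-0.004,0,-0.024,0,1,0,0,-0.025,0,1,0.003,0,-0.025,0,1,0.008,0,-0.024,0,1,0.012,0,-0.022,0,1,0.016,0,-0.02,0,1,0.018,0,-0.016,0,1,0.021,0,-0.014,0,1,0.023,0,-0.01,0]'

```text
t: 5.3
eef_pos: [510.3, 131.9, 143.5]
ee_rot: [0.556, -0.552, 0.438, -0.441]
ft_force: [11.0, 0.6, 1.6]
grip_width: 0.333
```

```bash
python3 -c "from h import *; look()"
```

```text
t 5.30 mark 2.371 (r 132 n 101) mean w 0.710 | tcp r 72.5 ph 3.054 z 143.5 Frad -10.9 Ftan -1.6 Fz 1.6
```

```bash
cat >>h.py <<'E'
C=np.array([585.3,128.2])
def sim(sp,w0,I,D,k=.04,dt=1/240):
    """sp: list of (crank speed,duration); returns cumulative angles, end speeds after each"""
    w=w0; th=0; out=[]
    for c,T in sp:
        for _ in range(round(T/dt)):
            q=k*(c-w)+.002*np.sign(c-w); dr=(.004+D)*(1 if w>1e-4 else 0)+.01*w
            if w<=1e-4 and q<.004+D: a=0
            else: a=(q-.01*w-(.004+D))/I
            w=max(0,w+a*dt); th+=w*dt
        out.append((th,w))
    return np.array(out)
E
python3 - <<'E'
from h import *
from scipy.optimize import least_squares
s1=[(x,1/12) for x in [.3,.7,1.1,1.5,1.8]+[2]*7]+[(0.,.05)]; s2=[(2.,1/12)]*12
f=lambda p:(lambda o:[o[12][0]-.341-.02*0, o[-1][0]-1.086])(sim(s1+s2,0,*p))
r=least_squares(f,[.034,.02],bounds=([.02,.003],[.048,.052]),x_scale=[.01,.01]); I,D=r.x
print(r.x,r.fun,sim(s1+s2,0,I,D)[-1], "wss",(.04*2-.002-D)/.05,"wc for 1.26",(.05*1.26+.002+D)/.04)
for wc in (2.3,2.45,2.6): print(wc,sim([(0,.05)]+[(wc,.5)]*6,sim(s1+s2,0,I,D)[-1][1],I,D)[:,1])
w=sum([2.05,2.15,2.25,2.35]);n=32
import sys
p=[582.5,125.5]
# commanded position after 24 rows from the old table
C0=C.copy(); C[:]=[582.5,125.5]; import io,contextlib
b=io.StringIO()
with contextlib.redirect_stdout(b): gen([645.4,84.7],-.576,[.3,.7,1.1,1.5,1.8]+[2]*19)
e=b.getvalue().split("end")[1]; print(e); C[:]=C0
p=json.loads(e[:e.index("]")+1]); d=np.array(p)-C; ph=np.arctan2(d[1],d[0])
gen(p,ph,[2.1,2.2,2.3]+[2.4]*33)
E
```

```text
[0.0236 0.0336] [-0.  0.] [1.086  0.8467] wss 0.8879621251420429 wc for 1.26 2.4650473435724463
2.3 [0.6811 0.974  1.0749 1.1097 1.1217 1.1258 1.1272]
2.45 [0.6811 1.0526 1.1806 1.2248 1.24   1.2452 1.247 ]
2.6 [0.6811 1.1313 1.2864 1.3398 1.3583 1.3646 1.3668]
 [507.97, 132.92] 3.0407

[1, 0.027, 0, 0, 0, 1, 0.028, 0, -0.001, 0, 1, 0.028, 0, 0.005, 0, 1, 0.028, 0, 0.01, 0, 1, 0.025, 0, 0.016, 0, 1, 0.022, 0, 0.021, 0, 1, 0.017, 0, 0.024, 0, 1, 0.012, 0, 0.028, 0, 1, 0.006, 0, 0.029, 0, 1, 0, 0, 0.03, 0, 1, -0.005, 0, 0.03, 0, 1, -0.012, 0, 0.027, 0]
[1, -0.016, 0, 0.025, 0, 1, -0.022, 0, 0.021, 0, 1, -0.025, 0, 0.017, 0, 1, -0.027, 0, 0.011, 0, 1, -0.03, 0, 0.005, 0, 1, -0.03, 0, -0.001, 0, 1, -0.029, 0, -0.006, 0, 1, -0.027, 0, -0.012, 0, 1, -0.025, 0, -0.018, 0, 1, -0.02, 0, -0.022, 0, 1, -0.016, 0, -0.025, 0, 1, -0.01, 0, -0.028, 0]
[1, -0.005, 0, -0.03, 0, 1, 0.002, 0, -0.03, 0, 1, 0.007, 0, -0.029, 0, 1, 0.013, 0, -0.027, 0, 1, 0.018, 0, -0.024, 0, 1, 0.023, 0, -0.019, 0, 1, 0.026, 0, -0.015, 0, 1, 0.028, 0, -0.01, 0, 1, 0.03, 0, -0.003, 0, 1, 0.03, 0, 0.002, 0, 1, 0.028, 0, 0.008, 0, 1, 0.027, 0, 0.014, 0]
end [533.4, 74.14] 10.2306
```

send_rows --deltas '[1,0.027,0,0,0,1,0.028,0,-0.001,0,1,0.028,0,0.005,0,1,0.028,0,0.01,0,1,0.025,0,0.016,0,1,0.022,0,0.021,0,1,0.017,0,0.024,0,1,0.012,0,0.028,0,1,0.006,0,0.029,0,1,0,0,0.03,0,1,-0.005,0,0.03,0,1,-0.012,0,0.027,0]'

```text
t: 6.35
eef_pos: [635.1, 71.9, 143.4]
ee_rot: [0.554, -0.553, 0.44, -0.44]
ft_force: [-3.8, 3.7, 10.1]
grip_width: 0.336
```

```bash
python3 -c "from h import *; look()"
```

```text
t 6.35 mark nan (r 0 n 0) mean w nan | tcp r 75.2 ph -0.847 z 143.4 Frad -5.3 Ftan -0.4 Fz 10.1
```

send_rows --deltas '[1,-0.016,0,0.025,0,1,-0.022,0,0.021,0,1,-0.025,0,0.017,0,1,-0.027,0,0.011,0,1,-0.03,0,0.005,0,1,-0.03,0,-0.001,0,1,-0.029,0,-0.006,0,1,-0.027,0,-0.012,0,1,-0.025,0,-0.018,0,1,-0.02,0,-0.022,0,1,-0.016,0,-0.025,0,1,-0.01,0,-0.028,0]'

```text
t: 7.4
eef_pos: [587.1, 203.5, 143.5]
ee_rot: [0.555, -0.553, 0.439, -0.44]
ft_force: [1.6, -1.4, 8.7]
grip_width: 0.333
```

```bash
python3 -c "
from h import *
im=look(); cv2.imwrite('pics/side2.png',im[100:300,200:440,::-1].repeat(2,0).repeat(2,1))"
```

```text
t 7.40 mark -1.937 (r 127 n 48) mean w nan | tcp r 75.3 ph 1.548 z 143.5 Frad -1.4 Ftan -1.6 Fz 8.7
```

View pics/side2.png

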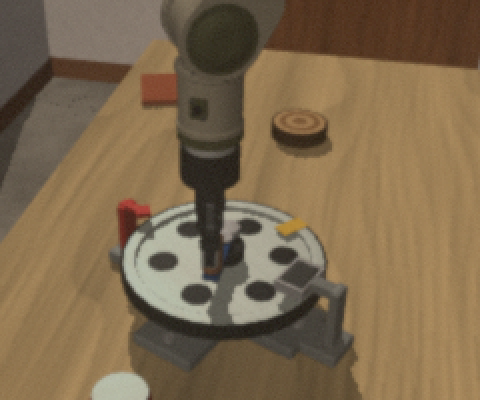

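The mark is at crop (290,228), partly past the pointer's far side, and the corrected circle runs with low forces. Now I'll fit the model to the measured marks.

```bash
python3 - <<'E'
from h import *
from scipy.optimize import least_squares
s=[(x,1/12) for x in [.3,.7,1.1,1.5,1.8]+[2]*7]+[(0.,.05)]+[(2.,1/12)]*12+[(0.,.05)]+[(x,1/12) for x in [2.1,2.2,2.3]+[2.4]*9]+[(0.,.05)]+[(2.4,1/12)]*12
obs=np.array([.351,1.111,3.058])
for k in (.036,.04,.044,.05):
    r=least_squares(lambda p:sim(s,0,*p,k=k)[[11,24,-1],0]-obs,[.034,.03],bounds=([.018,.003],[.06,.06]),x_scale=[.01,.01])
    I,D=r.x; w=sim(s,0,I,D,k)[-1,1]
    print(k,r.x,r.fun,"w now",w,"wc for 1.26",((k+.01)*1.26+.002+D)/k, "per wc",k/(k+.01))
d=telemetry.get_obs()["eef_pos"][:2]-C
p=[0,0]
# command position continuing from 24 rows of table two
import io,contextlib
b=io.StringIO()
with contextlib.redirect_stdout(b):
    q=np.array([507.97,132.92])-C; gen([507.97,132.92],np.arctan2(q[1],q[0]),[2.1,2.2,2.3]+[2.4]*21)
e=b.getvalue().split("end")[1]; print(e)
p=json.loads(e[:e.index("]")+1]); d=np.array(p)-C; ph=np.arctan2(d[1],d[0])
gen(p,ph,[2.5]+[2.6]*35)
E
```

```text
0.036 [0.018  0.0321] [-0.0346 -0.0554  0.0278] w now 1.1156347980210792 wc for 1.26 2.556897980922072 per wc 0.7826086956521738
0.04 [0.018  0.0373] [-0.0277 -0.0524  0.026 ] w now 1.1150001891269383 wc for 1.26 2.558439237746937 per wc 0.7999999999999999
0.044 [0.018  0.0426] [-0.0213 -0.0501  0.0244] w now 1.114441598564776 wc for 1.26 2.55970933380344 per wc 0.8148148148148148
0.05 [0.018  0.0505] [-0.0127 -0.0476  0.0224] w now 1.1136655430555986 wc for 1.26 2.561249556514294 per wc 0.8333333333333333
 [587.17, 203.11] 7.8306

[1, -0.005, 0, -0.031, 0, 1, 0.002, 0, -0.032, 0, 1, 0.009, 0, -0.031, 0, 1, 0.016, 0, -0.029, 0, 1, 0.021, 0, -0.024, 0, 1, 0.026, 0, -0.02, 0, 1, 0.03, 0, -0.013, 0, 1, 0.031, 0, -0.007, 0, 1, 0.033, 0, 0.001, 0, 1, 0.031, 0, 0.007, 0, 1, 0.03, 0, 0.014, 0, 1, 0.025, 0, 0.02, 0]
[1, 0.021, 0, 0.025, 0, 1, 0.015, 0, 0.028, 0, 1, 0.008, 0, 0.032, 0, 1, 0.002, 0, 0.032, 0, 1, -0.006, 0, 0.032, 0, 1, -0.012, 0, 0.03, 0, 1, -0.019, 0, 0.027, 0, 1, -0.023, 0, 0.022, 0, 1, -0.028, 0, 0.016, 0, 1, -0.031, 0, 0.01, 0, 1, -0.032, 0, 0.004, 0, 1, -0.033, 0, -0.004, 0]
[1, -0.03, 0, -0.011, 0, 1, -0.028, 0, -0.017, 0, 1, -0.023, 0, -0.023, 0, 1, -0.018, 0, -0.027, 0, 1, -0.012, 0, -0.03, 0, 1, -0.005, 0, -0.032, 0, 1, 0.002, 0, -0.032, 0, 1, 0.009, 0, -0.031, 0, 1, 0.016, 0, -0.029, 0, 1, 0.021, 0, -0.024, 0, 1, 0.026, 0, -0.02, 0, 1, 0.03, 0, -0.013, 0]
end [510.67, 134.57] 9.3375
```

send_rows --deltas '[1,-0.005,0,-0.031,0,1,0.002,0,-0.032,0,1,0.009,0,-0.031,0,1,0.016,0,-0.029,0,1,0.021,0,-0.024,0,1,0.026,0,-0.02,0,1,0.03,0,-0.013,0,1,0.031,0,-0.007,0,1,0.033,0,0.001,0,1,0.031,0,0.007,0,1,0.03,0,0.014,0,1,0.025,0,0.02,0]'

```text
t: 8.45
eef_pos: [546.0, 64.4, 143.5]
ee_rot: [0.555, -0.552, 0.439, -0.44]
ft_force: [3.4, 6.3, 5.9]
grip_width: 0.338
```

```bash
python3 -c "from h import *; look()"
```

```text
t 8.45 mark -0.741 (r 127 n 48) mean w 1.139 | tcp r 74.9 ph -2.124 z 143.5 Frad -7.1 Ftan -0.5 Fz 5.9
```

send_rows --deltas '[1,0.021,0,0.025,0,1,0.015,0,0.028,0,1,0.008,0,0.032,0,1,0.002,0,0.032,0,1,-0.006,0,0.032,0,1,-0.012,0,0.03,0,1,-0.019,0,0.027,0,1,-0.023,0,0.022,0,1,-0.028,0,0.016,0,1,-0.031,0,0.01,0,1,-0.032,0,0.004,0,1,-0.033,0,-0.004,0]'

```text
t: 9.5
eef_pos: [653.3, 161.0, 143.5]
ee_rot: [0.554, -0.553, 0.44, -0.44]
ft_force: [-1.4, -2.6, 10.1]
grip_width: 0.336
```

send_rows --deltas '[1,-0.03,0,-0.011,0,1,-0.028,0,-0.017,0,1,-0.023,0,-0.023,0,1,-0.018,0,-0.027,0,1,-0.012,0,-0.03,0,1,-0.005,0,-0.032,0,1,0.002,0,-0.032,0,1,0.009,0,-0.031,0,1,0.016,0,-0.029,0,1,0.021,0,-0.024,0,1,0.026,0,-0.02,0,1,0.03,0,-0.013,0]'

```text
t: 10.5
eef_pos: [510.6, 133.7, 143.4]
ee_rot: [0.555, -0.553, 0.439, -0.44]
ft_force: [3.0, -0.2, 7.3]
grip_width: 0.34
```

```bash
python3 -c "from h import *; look()"
```

```text
t 10.50 mark 1.884 (r 130 n 95) mean w 1.280 | tcp r 74.9 ph 3.068 z 143.4 Frad -3.0 Ftan -0.0 Fz 7.3
```

```bash
python3 - <<'E'
from h import *
p=[510.67,134.57]; d=np.array(p)-C; gen(p,np.arctan2(d[1],d[0]),[2.55]*96)
E
```

```text
[1, 0.031, 0, -0.007, 0, 1, 0.032, 0, 0, 0, 1, 0.031, 0, 0.007, 0, 1, 0.029, 0, 0.014, 0, 1, 0.025, 0, 0.019, 0, 1, 0.021, 0, 0.024, 0, 1, 0.015, 0, 0.028, 0, 1, 0.01, 0, 0.03, 0, 1, 0.002, 0, 0.032, 0, 1, -0.004, 0, 0.031, 0, 1, -0.011, 0, 0.03, 0, 1, -0.017, 0, 0.027, 0]
[1, -0.022, 0, 0.023, 0, 1, -0.027, 0, 0.018, 0, 1, -0.029, 0, 0.011, 0, 1, -0.032, 0, 0.005, 0, 1, -0.032, 0, -0.001, 0, 1, -0.03, 0, -0.009, 0, 1, -0.028, 0, -0.014, 0, 1, -0.025, 0, -0.02, 0, 1, -0.02, 0, -0.025, 0, 1, -0.014, 0, -0.029, 0, 1, -0.007, 0, -0.031, 0, 1, -0.001, 0, -0.032, 0]
[1, 0.005, 0, -0.031, 0, 1, 0.012, 0, -0.029, 0, 1, 0.019, 0, -0.027, 0, 1, 0.023, 0, -0.021, 0, 1, 0.027, 0, -0.017, 0, 1, 0.03, 0, -0.01, 0, 1, 0.032, 0, -0.003, 0, 1, 0.031, 0, 0.003, 0, 1, 0.031, 0, 0.009, 0, 1, 0.027, 0, 0.016, 0, 1, 0.024, 0, 0.022, 0, 1, 0.019, 0, 0.025, 0]
[1, 0.012, 0, 0.03, 0, 1, 0.006, 0, 0.031, 0, 1, 0, 0, 0.032, 0, 1, -0.007, 0, 0.031, 0, 1, -0.014, 0, 0.028, 0, 1, -0.019, 0, 0.026, 0, 1, -0.024, 0, 0.02, 0, 1, -0.028, 0, 0.015, 0, 1, -0.031, 0, 0.009, 0, 1, -0.031, 0, 0.002, 0, 1, -0.032, 0, -0.0
[... 503 characters left out ...]
0, 1, -0.003, 0, 0.031, 0, 1, -0.01, 0, 0.03, 0, 1, -0.016, 0, 0.028, 0, 1, -0.022, 0, 0.023, 0]
[1, -0.026, 0, 0.019, 0, 1, -0.029, 0, 0.012, 0, 1, -0.031, 0, 0.006, 0, 1, -0.032, 0, -0.001, 0, 1, -0.031, 0, -0.007, 0, 1, -0.029, 0, -0.014, 0, 1, -0.025, 0, -0.019, 0, 1, -0.02, 0, -0.025, 0, 1, -0.015, 0, -0.028, 0, 1, -0.009, 0, -0.031, 0, 1, -0.002, 0, -0.031, 0, 1, 0.005, 0, -0.032, 0]
[1, 0.011, 0, -0.03, 0, 1, 0.018, 0, -0.026, 0, 1, 0.022, 0, -0.023, 0, 1, 0.027, 0, -0.017, 0, 1, 0.03, 0, -0.011, 0, 1, 0.031, 0, -0.004, 0, 1, 0.032, 0, 0.002, 0, 1, 0.031, 0, 0.009, 0, 1, 0.028, 0, 0.015, 0, 1, 0.024, 0, 0.02, 0, 1, 0.019, 0, 0.026, 0, 1, 0.014, 0, 0.028, 0]
end [577.19, 53.49] 23.4564
```

send_rows --deltas '[1,0.031,0,-0.007,0,1,0.032,0,0,0,1,0.031,0,0.007,0,1,0.029,0,0.014,0,1,0.025,0,0.019,0,1,0.021,0,0.024,0,1,0.015,0,0.028,0,1,0.01,0,0.03,0,1,0.002,0,0.032,0,1,-0.004,0,0.031,0,1,-0.011,0,0.03,0,1,-0.017,0,0.027,0]'

```text
t: 11.55
eef_pos: [644.1, 81.1, 143.4]
ee_rot: [0.554, -0.553, 0.44, -0.44]
ft_force: [-5.9, 2.7, 11.2]
grip_width: 0.337
```

send_rows --deltas '[1,-0.022,0,0.023,0,1,-0.027,0,0.018,0,1,-0.029,0,0.011,0,1,-0.032,0,0.005,0,1,-0.032,0,-0.001,0,1,-0.03,0,-0.009,0,1,-0.028,0,-0.014,0,1,-0.025,0,-0.02,0,1,-0.02,0,-0.025,0,1,-0.014,0,-0.029,0,1,-0.007,0,-0.031,0,1,-0.001,0,-0.032,0]'

```text
t: 12.55
eef_pos: [562.5, 199.9, 143.4]
ee_rot: [0.555, -0.553, 0.439, -0.44]
ft_force: [2.0, -2.7, 8.9]
grip_width: 0.334
```

send_rows --deltas '[1,0.005,0,-0.031,0,1,0.012,0,-0.029,0,1,0.019,0,-0.027,0,1,0.023,0,-0.021,0,1,0.027,0,-0.017,0,1,0.03,0,-0.01,0,1,0.032,0,-0.003,0,1,0.031,0,0.003,0,1,0.031,0,0.009,0,1,0.027,0,0.016,0,1,0.024,0,0.022,0,1,0.019,0,0.025,0]'

```text
t: 13.55
eef_pos: [565.4, 55.8, 143.4]
ee_rot: [0.555, -0.552, 0.439, -0.44]
ft_force: [3.2, 10.9, 5.5]
grip_width: 0.336
```

send_rows --deltas '[1,0.012,0,0.03,0,1,0.006,0,0.031,0,1,0,0,0.032,0,1,-0.007,0,0.031,0,1,-0.014,0,0.028,0,1,-0.019,0,0.026,0,1,-0.024,0,0.02,0,1,-0.028,0,0.015,0,1,-0.031,0,0.009,0,1,-0.031,0,0.002,0,1,-0.032,0,-0.004,0,1,-0.03,0,-0.011,0]'

```text
t: 14.55
eef_pos: [643.7, 176.0, 143.5]
ee_rot: [0.554, -0.553, 0.439, -0.44]
ft_force: [-1.3, -1.3, 9.2]
grip_width: 0.339
```

send_rows --deltas '[1,-0.027,0,-0.017,0,1,-0.022,0,-0.023,0,1,-0.018,0,-0.026,0,1,-0.011,0,-0.03,0,1,-0.005,0,-0.032,0,1,0.002,0,-0.031,0,1,0.009,0,-0.031,0,1,0.015,0,-0.028,0,1,0.02,0,-0.024,0,1,0.025,0,-0.02,0,1,0.029,0,-0.014,0,1,0.031,0,-0.007,0]'

```text
t: 15.55
eef_pos: [510.9, 119.7, 143.4]
ee_rot: [0.555, -0.553, 0.439, -0.44]
ft_force: [4.6, 1.7, 7.8]
grip_width: 0.338
```

send_rows --deltas '[1,0.032,0,-0.001,0,1,0.031,0,0.006,0,1,0.029,0,0.012,0,1,0.026,0,0.019,0,1,0.022,0,0.023,0,1,0.016,0,0.028,0,1,0.01,0,0.03,0,1,0.003,0,0.032,0,1,-0.003,0,0.031,0,1,-0.01,0,0.03,0,1,-0.016,0,0.028,0,1,-0.022,0,0.023,0]'

```text
t: 16.55
eef_pos: [651.7, 92.5, 143.4]
ee_rot: [0.554, -0.553, 0.44, -0.44]
ft_force: [-4.4, 1.2, 10.9]
grip_width: 0.336
```

send_rows --deltas '[1,-0.026,0,0.019,0,1,-0.029,0,0.012,0,1,-0.031,0,0.006,0,1,-0.032,0,-0.001,0,1,-0.031,0,-0.007,0,1,-0.029,0,-0.014,0,1,-0.025,0,-0.019,0,1,-0.02,0,-0.025,0,1,-0.015,0,-0.028,0,1,-0.009,0,-0.031,0,1,-0.002,0,-0.031,0,1,0.005,0,-0.032,0]'

```text
t: 17.55
eef_pos: [549.8, 194.6, 143.4]
ee_rot: [0.555, -0.553, 0.439, -0.44]
ft_force: [3.6, -2.7, 9.0]
grip_width: 0.333
```

send_rows --deltas '[1,0.011,0,-0.03,0,1,0.018,0,-0.026,0,1,0.022,0,-0.023,0,1,0.027,0,-0.017,0,1,0.03,0,-0.011,0,1,0.031,0,-0.004,0,1,0.032,0,0.002,0,1,0.031,0,0.009,0,1,0.028,0,0.015,0,1,0.024,0,0.02,0,1,0.019,0,0.026,0,1,0.014,0,0.028,0]'

```text
t: 18.55
eef_pos: [578.6, 53.3, 143.4]
ee_rot: [0.555, -0.552, 0.439, -0.44]
ft_force: [-0.0, 10.0, 7.1]
grip_width: 0.332
```

```bash
python3 -c "from h import *; look()"
```

```text
t 18.55 mark -0.382 (r 126 n 49) mean w 0.499 | tcp r 75.2 ph -1.660 z 143.4 Frad -9.9 Ftan -0.9 Fz 7.1
```

The eight-second run made 10.30 rad in 8.05 s, a mean of 1.28 rad/s, which is in the band. Next I'll hold the crank still to brake the wheel.

send_rows --deltas '[1,0,0,0,0,1,0,0,0,0,1,0,0,0,0,1,0,0,0,0,1,0,0,0,0,1,0,0,0,0,1,0,0,0,0,1,0,0,0,0,1,0,0,0,0,1,0,0,0,0]'

```text
t: 19.43
eef_pos: [577.9, 53.6, 143.4]
ee_rot: [0.555, -0.553, 0.439, -0.44]
ft_force: [0.2, 2.7, 9.3]
grip_width: 0.338
```

```bash
python3 -c "
from h import *
look(); im=look(); cv2.imwrite('pics/side3.png',cv2.resize(im[190:280,240:390,::-1],None,fx=5,fy=5,interpolation=cv2.INTER_CUBIC))
im,d=eyes.get_image('top'); cv2.imwrite('pics/top3.png',cv2.resize(im[130:280,215:365,::-1],None,fx=4,fy=4,interpolation=cv2.INTER_CUBIC))
"
```

```text
t 19.43 mark -0.007 (r 123 n 40) mean w 0.424 | tcp r 74.9 ph -1.669 z 143.4 Frad -2.7 Ftan -0.1 Fz 9.3
t 19.48 mark -0.005 (r 121 n 34) mean w 0.048 | tcp r 74.9 ph -1.669 z 143.4 Frad -3.3 Ftan -0.4 Fz 9.6
```

View pics/side3.png

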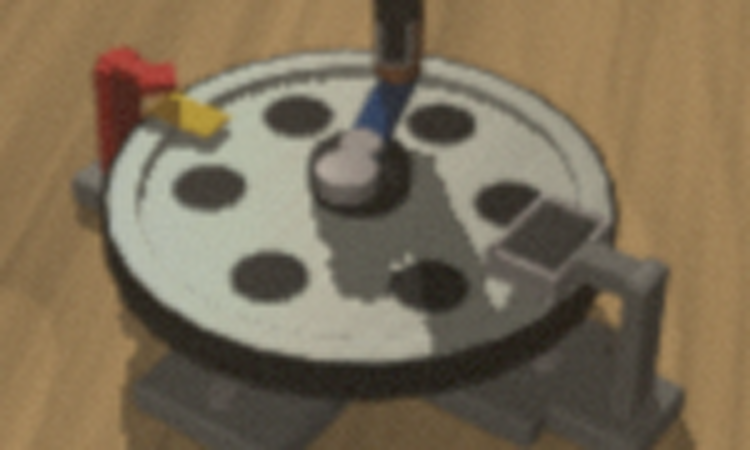

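View pics/top3.png

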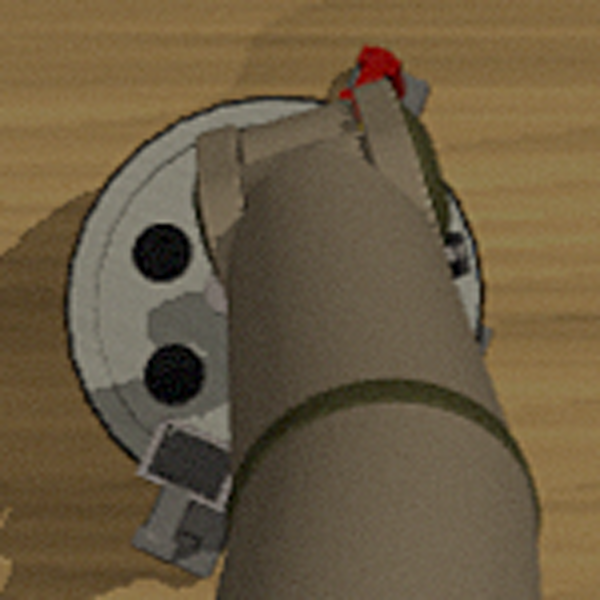

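The mark has stopped beside the pointer: in the side crop it shows from about (150,95) to (225,135), just inside the red tip at (165,78). The arm hides it in the top view. I'll release the knob, rise, and clear the top camera to check.

send_rows --deltas '[-1,0,0,0,0,-1,0,0,0,0,-1,0,0,0,0,-1,0,0,0,0,-1,0,0,0,0,-1,0,0,0,0,-1,0,-0.03,0,0,-1,0,-0.05,0,0,-1,0,-0.06,0,0,-1,0,-0.06,0,0,-1,0.03,0,0,0,-1,0.06,0,0,0]'

```text
t: 20.58
eef_pos: [587.5, 11.2, 244.5]
ee_rot: [0.556, -0.553, 0.438, -0.439]
ft_force: [0.4, -0.4, -0.1]
grip_width: 1.0
```

send_rows --deltas '[-1,0.075,0,0,0,-1,0.075,0,0,0,-1,0.075,0,0,0,-1,0.075,0,0,0,-1,0.075,0,0,0,-1,0.075,0,0,0,-1,0.075,0,0,0,-1,0.05,0,0,0,-1,0,0,0,0]'

```text
t: 21.33
eef_pos: [651.1, -280.1, 241.5]
ee_rot: [-0.551, 0.553, -0.441, 0.443]
ft_force: [-0.7, 0.2, -0.3]
grip_width: 1.003
```

```bash
python3 - <<'E'
from h import *
print(telemetry.get_obs()["eef_pos"])
im,d=eyes.get_image('top'); cv2.imwrite('pics/top4.png',cv2.resize(im[130:280,215:365,::-1],None,fx=4,fy=4,interpolation=cv2.INTER_CUBIC))
cv2.imwrite('pics/top4full.png',im[:,:,::-1])
for c in ([582.5,125.5],[585.3,128.2]): print(yellow(im,np.array(c)))
im2,_=eyes.get_image('top'); print(yellow(im2,C))
h=cv2.cvtColor(im,cv2.COLOR_RGB2HSV).astype(int)
v,u=np.nonzero((h[...,0]>20)&(h[...,0]<34)&(h[...,1]>170)&(h[...,2]>80)); m=(abs(u-283)<60)&(abs(v-206)<65); print("yellow px",u[m].mean(),v[m].mean(),m.sum())
E
```

```text
[ 651.0743 -280.1076  241.5267]
(np.float64(-0.389180503218723), np.float64(124.05018427988381), 109)
(np.float64(-0.4185856913515434), np.float64(123.41947393232842), 104)
(np.float64(-0.418023232642393), np.float64(123.40322451263857), 103)
yellow px 300.18260869565216 165.12173913043478 115
```

View pics/top4.png

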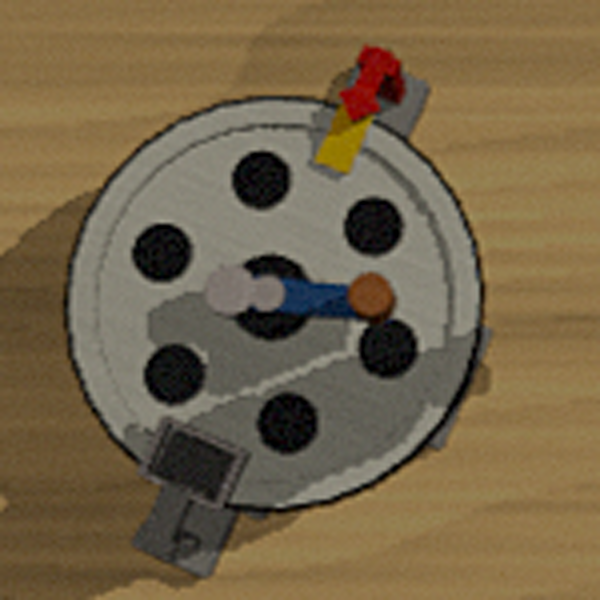

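```bash
python3 -c "from workcell import order; print(order.sign_off())"
```

```text
the job is handed in; nothing more can be done
None
```

I turned the wheel by its crank for an 8 s run, stopped it with the yellow mark at the red pointer, let go of the crank and handed the job in. The hand-in gave no verdict.

- **Speed:** the wheel covered 10.30 rad in 8.05 s at a steady crank speed of about 2.55 rad/s. That is a mean of 1.28 rad/s, or 12.2 turns a minute. I took no pictures during the run because each one halts the crank for 0.05 s, so I only have the average, not the speed at each moment. The earlier speeds I measured were no higher.
- **Stop:** holding the crank still brought the wheel to rest with its mark at the pointer. After I released the knob and moved the arm clear, two top pictures put the mark at −0.419 and −0.418 rad. The pointer is at about −0.41 rad, so the mark is within roughly 4 mm, allowing for camera error, and the wheel was at rest.
- **Robot and bench:** at hand-in the gripper was open and clear of everything, with force readings near zero. The shoe was still in its frame. I saw nothing move on the bench, but did not measure the bystanders again at the end.
- **Disagreements:**
  - My first estimate of the wheel axis was about 4 mm off. The crank forces showed this, and I corrected it before the run.
  - The fit of wheel inertia and drag was poor, so I chose the crank speed from measured wheel speed instead.
  - The mark's radius read 121 to 132 mm in the pictures instead of 140, partly because the pointer hides its outer end.

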